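Refit the guide roller of a picking trolley

ROBOT

A 6-joint arm with a two-finger parallel gripper is mounted at the origin on the work surface. World frame = base frame: x ahead of the robot, y to its left, z up, the work surface at z = 0. Lengths are in mm, angles in degrees, forces in N, time in s.
With the tool pointing down it reaches from about 300 to 750 mm from the base axis. Payload 8.5 kg.
Tool frame: the origin (TCP) lies midway between the tips of the shut fingers; the grasp point (between the pads) lies 19 mm behind it; z points along the fingers, y is the direction in which the jaws open and shut (so a half turn about z gives the same grasp; the last joint's range is limited). The gripper opens to 85 mm and grips with 20 to 120 N. Pads are 22 mm wide; open, the fingers measure 114 mm over their backs; the gripper's body (76 mm by 85 mm) begins 54 mm behind the grasp point. The pads swing forward as they close: fully open they stand 13 mm farther back than shut.
Start: joints at [50.919, 21.807, 74.336, -0, 83.858, -12.336], TCP at [247.506, 491.143, 231.322] pointing down, gripper open.
Joint ranges: [-178.18, 178.18], [-50.72, 133.34], [12.68, 142.11], [-81.47, 261.47], [9.98, 163.14], [-165.26, 165.26]. Speed limits (degrees/s): [136.94, 136.94, 180, 180, 180, 180].

INTERFACE

Orientations are given as a 3x3 rotation matrix whose columns are the frame's x, y, z axes.
In Python, from station import reach, move_linear, goto_joints, command_gripper, hold, inverse_kinematics, sense, get_image, Unreachable, close_job gives the robot as it stands. Calls block until the motion is done:
- reach(position, orientation): joint-space move of the TCP to a pose.
- move_linear(position, max_speed=150, ori=None, force_limit=None): straight line of the TCP; ori=None keeps the orientation; max_speed is the mean speed in mm/s. With force_limit (N) it stops when the force on the tool has changed by that much, and returns True; else False.
- goto_joints(angles): joint-space move.
- command_gripper(opening, f_grip=None): finger opening in mm; f_grip is the grip in N (None keeps the last); returns when the fingers have stopped.
- hold(seconds).
- inverse_kinematics(position, orientation): joint angles nearest the present ones, or None.
- sense(): the state.
- get_image(name): name is "scene" or "top" or "wrist"; returns a dict with "img" (384x512x3 uint8, blue, green, red), "intrinsics" (3x3 intrinsics, pixels), "world_from_camera" (4x4, takes a point from camera to world coordinates). Camera axes: x right, y down, z forward; pixel columns grow to the right and rows downward; lengths in mm; the calibration is good to about 2 mm. A picture is of the moment at which its call begins. There is no depth.
A pose or a line that the arm cannot do raises Unreachable and nothing moves.
- close_job(): hands the job in, once; it reports no verdict.
The state is a dict: "clock": time; "qpos": joint angles; "qd": joint speeds; "effort": joint torques, N m; "eef_pos": TCP position; "eef_rot": TCP orientation; "wrist_force": force on the tool from outside, world axes, zero at the start; "ft_torque": the same for the moment, N m; "opening": finger opening in mm.
Only numpy, scipy, OpenCV 4.12 (cv2) and the standard library are available. Lean on these libraries where they do the work, as an engineer would, in place of code of your own. Each camera call takes 0.05 s, during which the arm holds its last target.

TASK

Refit the trolley's guide roller on the horizontal axle rod. Lift the long roller out of its stand bin, lay it lengthwise in the long cradle, let go and take it again from above; slide it on the rod, then the short spacer, then the end cap with its open mouth first, pushing the cap by feel, no harder than it needs, until the rod's spring latch snaps in behind the cap's lip and holds everything. Let each part go once it is on, and leave the other things on the bench where they are.

Things in the scene. Friction and masses are not known exactly. Their poses are not given: they have to be found in the camera images.
- axle_root (a point): Point on the rod's axis where the rod leaves the upright plate of the fixed aluminium axle bracket, 95 mm above the bench. y points out along the level steel rod to its free tip, z up. Plate: 90 mm wide, top 130 mm above the bench. All parts home: roller centre at about y = 57, spacer 132, cap 192 mm, the buffer pressed back 4 mm by the stack.
- axle_tip (a point): Centre of the rod's free end, 189 mm from axle_root (same axes). The rod is 18 mm in diameter, its last 7 mm tapering to 11 mm.
- buffer_face (a point): Centre of the outer face of the spring-loaded buffer disc, 40 mm across, round the rod's root: 16 mm from axle_root when free; it can be pushed back 8 mm along the rod (about 1 N at first, 6 N at the end), then it is solid.
- latch_top (a point): Top corner of the rod's spring latch tooth when out: 4 mm proud of the top of the rod, 173 mm from axle_root, a 25 degree ramp towards the tip, steep towards the root. It sinks in when a bore is pushed over it (3 to 12 N along the rod). To snap it in behind the cap's lip, push the cap till its centre is 190 mm or less from axle_root (solid stop at 188); let go, it stands at about 192.
- roller_mid (a point): Centre of the long roller: white plastic tube 90 mm long, 46 mm outside diameter, 22 mm bore, about 130 g; its own z is the tube's axis, both ends alike. It starts standing upright in the bin, resting on the bin's floor, its upper 45 mm clear of the bin.
- spacer_mid (a point): Centre of the short spacer: white plastic tube 60 mm long, 46 mm outside diameter, 22 mm bore, about 90 g; its own y is the tube's axis, both ends alike. It starts lying level on a short rest, 29 mm above the bench.
- cap_mid (a point): Centre of the end cap: white plastic cup 60 mm long, 50 mm outside diameter, closed at its +y end with a bevelled rim, open mouth facing its own -y. The mouth has a lip 10 mm long with a 20 mm bore; behind it the cavity is 30 mm wide and 40 mm deep. About 110 g. It starts lying level on a short rest, 32 mm above the bench.
- bin: Grey square stand bin, fixed, 64 x 64 mm and 50 mm high, walls and floor 6 mm; the long roller stands in it. Origin: centre of its underside, on the bench.
- cradle: Long grey cradle, fixed, 140 mm long along its own x, 56 mm wide: a base 5 mm thick with two low ridges (tops 14 mm above the bench, inner edges 34 mm apart) between which a 46 mm tube lies along x, centre 29 mm up. Set down on its foot rim leaning 40 degrees or more along x and let go, the tube drops into it. Origin: under its centre, on the bench. x points roughly to the robot's left (+y).
- mushroom_a: Loose mushroom, 48 mm across, 47 mm high, standing on its stalk; bystander.
- mushroom_b: Loose mushroom, 43 mm across, 42 mm high; bystander.
- mushroom_c: Loose mushroom, 53 mm across, 52 mm high; bystander.
- jar: Grey grease jar with black lid, 48 mm across, 70 mm high; bystander.
- wrench: Wrench lying flat, handle to its own -x; bystander.
- brush: Brush lying flat, handle to its own -x; bystander.
- punnet: Empty open blue punnet, 120 x 100 x 60 mm; bystander.
There are look-alikes about, which are no part of the job. Leave any orange look-alike of the part that bears cap_mid alone. What is shaped like the part that bears spacer_mid but turquoise is not meant.

How it is judged (in metres and radians):
On the way, in this order (a step that is already met when the one before it is completed fails the run):
1. the long roller has been laid down lengthwise in the long cradle and let go (x of roller_mid in the frame of cradle between -0.045 and 0.045 m and y of roller_mid in the frame of cradle between -0.012 and 0.012 m and z of roller_mid in the frame of cradle between 0.022 and 0.037 m and angle between the z axis of roller_mid and the x axis of cradle, either way round below 0.25 rad and contact force between the fingers and roller below 0.2 N), for 0.2 s.
2. the long roller is threaded on the rod, all of it past the spring latch, and let go (y of roller_mid in the frame of axle_root between 0.045 and 0.125 m and x of roller_mid in the frame of axle_root between -0.007 and 0.007 m and z of roller_mid in the frame of axle_root between -0.007 and 0.007 m and angle between the z axis of roller_mid and the y axis of axle_root, either way round below 0.15 rad and contact force between the fingers and roller below 0.2 N), for 0.2 s.
3. the short spacer is threaded on the rod behind it, all of it past the spring latch, and let go (y of spacer_mid in the frame of axle_root between 0.11 and 0.145 m and x of spacer_mid in the frame of axle_root between -0.007 and 0.007 m and z of spacer_mid in the frame of axle_root between -0.007 and 0.007 m and angle between the y axis of spacer_mid and the y axis of axle_root, either way round below 0.15 rad and contact force between the fingers and spacer below 0.2 N), for 0.2 s.
At the end, for the whole second after the job is handed in: On the rod from the bracket: roller (centre 45 to 64 mm from the plate), spacer (120 to 139 mm), cap mouth inwards and snapped in (centre 180 to 193.5 mm); roller and spacer within 6 mm and 0.12 rad of the rod's axis, cap 5 mm and 0.1 rad; all let go and at rest (y of roller_mid in the frame of axle_root between 0.045 and 0.064 m and x of roller_mid in the frame of axle_root between -0.006 and 0.006 m and z of roller_mid in the frame of axle_root between -0.006 and 0.006 m and angle between the z axis of roller_mid and the y axis of axle_root, either way round below 0.12 rad and y of spacer_mid in the frame of axle_root between 0.12 and 0.139 m and x of spacer_mid in the frame of axle_root between -0.006 and 0.006 m and z of spacer_mid in the frame of axle_root between -0.006 and 0.006 m and angle between the y axis of spacer_mid and the y axis of axle_root, either way round below 0.12 rad and y of cap_mid in the frame of axle_root between 0.18 and 0.1935 m and x of cap_mid in the frame of axle_root between -0.005 and 0.005 m and z of cap_mid in the frame of axle_root between -0.005 and 0.005 m and angle between the y axis of cap_mid and the y axis of axle_root, either way round below 0.1 rad and contact force between the fingers and roller below 0.2 N and contact force between the fingers and spacer below 0.2 N and contact force between the fingers and cap below 0.2 N and linear speed of each of roller, spacer, cap below 0.02 m/s); the robot touches nothing.
It fails at once if a bystander (mushrooms, jar, wrench, brush, punnet) is moved more than 40 mm (distance of any of mushroom_a, mushroom_b, mushroom_c, jar, wrench, brush, punnet from where it was at the start of the episode above 0.04 m).
It fails at once if the cap is pressed against the spacer with more than 45 N (contact force between cap and spacer above 45 N).
It also fails if it takes over 72 s, if anything falls off the work surface, if the arm or the gripper's body presses on something with over 40 N, if the wrist force passes 120 N, or if a joint passes its speed limit or range.

## Working session

There is one attempt and no reset: what is moved stays moved. The work goes in short steps, each a Python script; the robot and the scene stay as the last script left them, time stands still between calls to the robot, and variables do not carry over. Pictures are saved under pics/ and viewed, and the job is handed in when it is done.

```bash
ls; mkdir -p pics; python3 - <<'E'
from station import *
import cv2,numpy as np,pickle
np.set_printoptions(suppress=True,precision=4)
for n in ["scene","top"]:
    d=get_image(n); cv2.imwrite(f"pics/{n}0.png",d["img"]); pickle.dump(d,open(f"{n}0.pkl","wb"))
    print(n,d["intrinsics"],d["world_from_camera"])
s=sense(); print(s)
E
```

```text
pics
scene [[405.1947   0.     260.9255]
 [  0.     405.1947 194.473 ]
 [  0.       0.       1.    ]] [[  -0.5905    0.5007   -0.633  1135.4634]
 [   0.8069    0.3792   -0.4529  426.2459]
 [   0.0133   -0.7782   -0.6279  674.3291]
 [   0.        0.        0.        1.    ]]
top [[367.6598   0.     250.9369]
 [  0.     367.6598 193.1589]
 [  0.       0.       1.    ]] [[ -0.0185  -0.9971   0.0735 488.9533]
 [ -0.9998   0.0191   0.0071  25.5041]
 [ -0.0085  -0.0734  -0.9973 921.6983]
 [  0.       0.       0.       1.    ]]
{'clock': 0.1, 'qpos': array([ 50.9176,  21.8366,  74.379 ,   0.0005,  83.8601, -12.336 ]), 'qd': array([ 0.0072, -0.0624, -0.1998, -0.0103,  0.0701, -0.0546]), 'effort': array([  0.004 , -44.9223, -23.1657,  -0.0002,   0.0037,  -0.    ]), 'eef_pos': array([247.3506, 490.939 , 230.7863]), 'eef_rot': array([[-0.893 ,  0.45  , -0.0008],
       [ 0.45  ,  0.893 , -0.001 ],
       [ 0.0003, -0.0013, -1.    ]]), 'wrist_force': array([-0.3759,  0.0805, -0.6156]), 'ft_torque': array([ 0.0041, -0.0526,  0.0245]), 'opening': 85.41372163892471}
```

View pics/scene0.png

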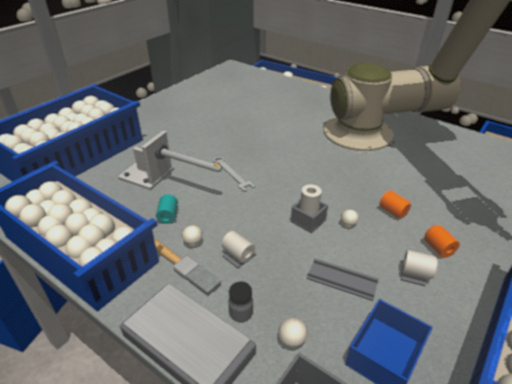

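View pics/top0.png

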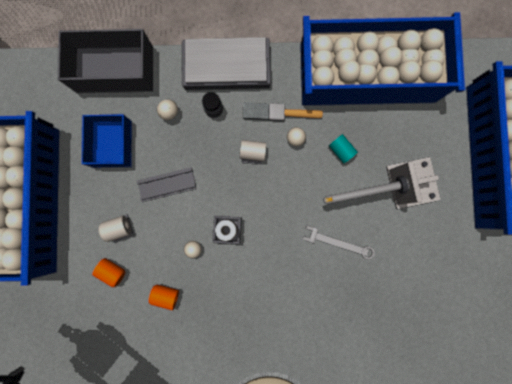

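The scene view shows the bracket and rod at (150-220,160), the bin and roller at (311,205), the cradle at (343,279), and white tubes at (238,247) and (420,265). The top view shows the same items. I'll zoom in to tell the cap from the spacer.

```bash
python3 - <<'E'
import cv2,numpy as np
t=cv2.imread("pics/top0.png");s=cv2.imread("pics/scene0.png")
def z(im,x,y,w,h,k): return cv2.resize(im[y:y+h,x:x+w],(w*k,h*k),interpolation=cv2.INTER_CUBIC)
a=np.hstack([z(t,225,130,60,45,6),z(t,85,205,60,45,6)])
b=np.hstack([z(s,210,222,60,45,6),z(s,390,240,60,45,6)])
cv2.imwrite("pics/z1.png",np.vstack([a,b]))
cv2.imwrite("pics/z2.png",np.vstack([z(t,310,140,140,80,5)]))
cv2.imwrite("pics/z3.png",np.hstack([z(t,125,160,130,90,3),z(s,280,170,110,90,3)[:270]]))
E
```

```text
(no output)
```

View pics/z1.png

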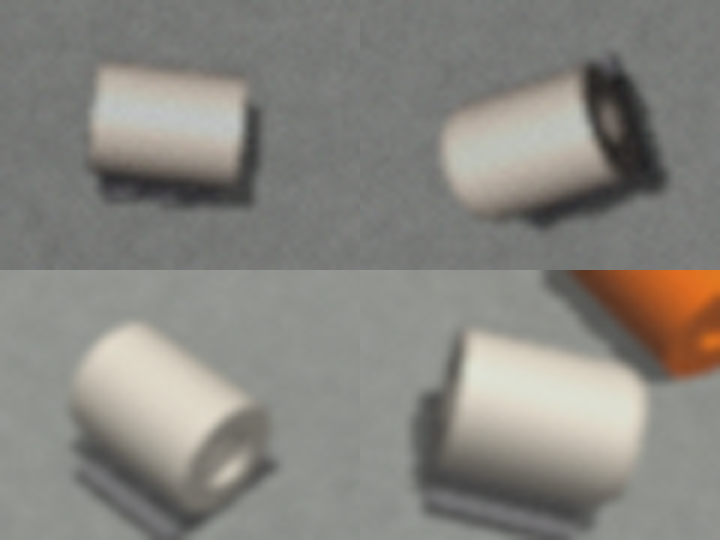

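View pics/z2.png

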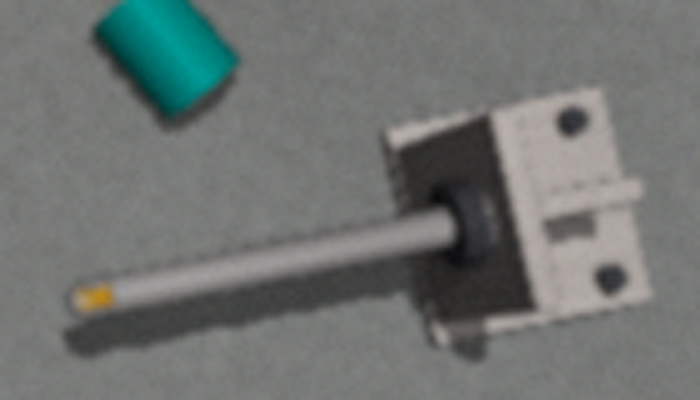

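View pics/z3.png

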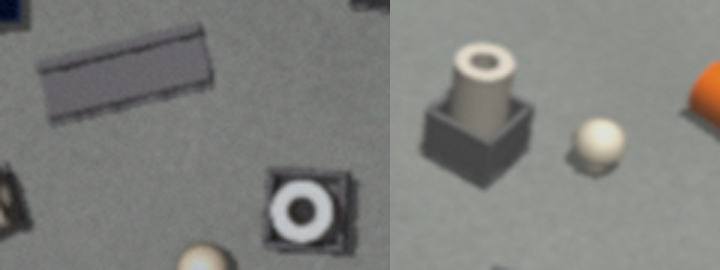

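The white tube at top (253,150) has a through bore, so it is the spacer. The one at top (114,228) has a bevelled closed end pointing +y and its dark mouth at -y, so it is the cap. Next I'll get coarse positions.

```bash
cat > h.py <<'E'
import cv2,numpy as np,pickle
np.set_printoptions(suppress=True,precision=2,linewidth=150)
def ray(d,uv):
    K=d["intrinsics"];T=d["world_from_camera"]
    v=T[:3,:3]@np.linalg.inv(K)@np.array([uv[0],uv[1],1.]);return T[:3,3],v/np.linalg.norm(v)
def onplane(d,uv,z):
    o,v=ray(d,uv);return o+v*(z-o[2])/v[2]
def proj(d,p):
    T=np.linalg.inv(d["world_from_camera"]);c=T[:3,:3]@np.asarray(p,float)+T[:3,3];q=d["intrinsics"]@c;return q[:2]/q[2]
def tri(d1,u1,d2,u2):
    o1,v1=ray(d1,u1);o2,v2=ray(d2,u2)
    t=np.linalg.lstsq(np.c_[v1,-v2],o2-o1,rcond=None)[0]
    a=o1+v1*t[0];b=o2+v2*t[1];return (a+b)/2,np.linalg.norm(a-b)
def blobs(mask,lo=40,hi=1e9):
    n,l,st,c=cv2.connectedComponentsWithStats(mask.astype(np.uint8));return [(i,st[i],c[i],l==i) for i in range(1,n) if lo<st[i][4]<hi]
E
python3 - <<'E'
from h import *
t=pickle.load(open("top0.pkl","rb"));s=pickle.load(open("scene0.pkl","rb"))
for n,d in(("top",t),("scene",s)):
    hsv=cv2.cvtColor(d["img"],cv2.COLOR_BGR2HSV)
    m=(hsv[...,2]>140)&(hsv[...,1]<70)
    for i,st,c,mm in blobs(m,60,1500):
        r=cv2.minAreaRect(cv2.findContours(mm.astype(np.uint8),0,2)[0][0])
        print(n,"white",st,c,r)
    m=(hsv[...,0]>15)&(hsv[...,0]<30)&(hsv[...,1]>130)&(hsv[...,2]>100)
    for i,st,c,mm in blobs(m,5,1500): print(n,"yel",st,c)
# white in top: world at heights
E
```

```text
top white [423  29  23  54 896] [434.62  55.75] ((434.0, 55.5), (53.0, 22.0), 90.0)
top white [505  79   7  37 198] [508.54  96.36] ((508.0, 97.0), (36.0, 6.0), 90.0)
top white [157  99  18  18 236] [165.49 107.68] ((165.75001525878906, 107.75001525878906), (16.26345443725586, 16.970561981201172), 45.0)
top white [270 104  14  15 197] [276.5  110.62] ((276.5, 111.0), (14.0, 13.0), 90.0)
top white [507 120   5  19  76] [509.39 128.26] ((509.0, 129.0), (18.0, 4.0), 90.0)
top white [   0  127   23   59 1046] [ 10.36 155.85] ((11.0, 156.0), (58.0, 22.0), 90.0)
top white [288 128  17  16 207] [295.91 135.28] ((296.0, 135.5), (15.0, 16.0), 90.0)
top white [240 141  26  17 370] [252.54 148.89] ((252.51541137695312, 148.87693786621094), (25.303083419799805, 14.760133743286133), 7.125016689300537)
top white [408 157  33  49 892] [423.66 180.68] ((422.03375244140625, 180.85391235351562), (46.17203140258789, 32.5195198059082), 84.5596694946289)
top white [332 184  68  16 213] [363.52 191.95] ((365.5961608886719, 191.48077392578125), (3.530090093612671, 68.05228424072266), 78.69007110595703)
top
[... 1094 characters left out ...]
9.0088882446289), (21.050024032592773, 39.978729248046875), 67.61986541748047)
scene white [344  77  19  23 198] [352.78  89.69] ((351.239990234375, 89.31999969482422), (28.400001525878906, 10.399999618530273), 53.13010025024414)
scene white [324 128  63  21 648] [358.38 140.53] ((354.68505859375, 139.3382110595703), (63.22869873046875, 17.187837600708008), 5.389311790466309)
scene white [  0 175  10  12  62] [  2.85 181.  ] ((4.5, 180.5), (9.0, 11.0), 0.0)
scene white [443 188  33  12 246] [458.23 193.38] ((458.9439697265625, 193.19198608398438), (10.017585754394531, 30.947185516357422), 79.69515228271484)
scene white [494 340  18  44 363] [503.15 364.96] ((502.5, 361.5), (17.0, 43.0), 0.0)
```

```bash
python3 - <<'E'
from h import *
t=pickle.load(open("top0.pkl","rb"));s=pickle.load(open("scene0.pkl","rb"))
print("roller top",onplane(t,(226,230),96), "scene",onplane(s,(311.5,191),96))
print("spacer",onplane(t,(253,150),35),"scene",onplane(s,(238,247),32))
print("cap",onplane(t,(113,228.5),38),"scene", onplane(s,(420,265),32))
z=lambda u,v:onplane(t,(310+u/5,140+v/5),95)
a=z(455,228);b=z(72,300);print("rod",a,b,a-b)
for u,v in((40,65),(205,25),(213,85),(52,123)): print("cradle",onplane(t,(125+u/3,160+v/3),14))
E
python3 - <<'E'
from h import *
from station import *
# choose views: tool-down at height
def R(yaw):
    c,s=np.cos(yaw),np.sin(yaw);return np.array([[c,s,0],[s,-c,0],[0,0,-1.]])
s=sense();print(s["eef_rot"])
for p in((470,90,300),):
    for y in range(-180,180,30):
        q=inverse_kinematics(np.array(p,float),R(np.radians(y)));print(p,y,q)
E
```

```text
roller top [468.28  88.7   96.  ] scene [471.81  94.51  96.  ]
spacer [659.77  24.85  35.  ] scene [664.7   30.59  32.  ]
cap [475.38 364.51  38.  ] scene [476.6  366.88  32.  ]
rod [ 560.47 -306.54   95.  ] [ 531.31 -133.41   95.  ] [  29.16 -173.13    0.  ]
cradle [589.9  311.55  14.  ]
cradle [620.62 174.32  14.  ]
cradle [570.48 168.05  14.  ]
cradle [541.55 301.43  14.  ]
[[-0.89  0.45 -0.  ]
 [ 0.45  0.89 -0.  ]
 [ 0.   -0.   -1.  ]]
(470, 90, 300) -180 [ -3.37  12.    77.18  -0.    90.82 -93.37]
(470, 90, 300) -150 [  -3.37   12.     77.18   -0.     90.82 -123.37]
(470, 90, 300) -120 [  -3.37   12.     77.18   -0.     90.82 -153.37]
(470, 90, 300) -90 None
(470, 90, 300) -60 [ -3.37  12.    77.18  -0.    90.82 146.63]
(470, 90, 300) -30 [ -3.37  12.    77.18  -0.    90.82 116.63]
(470, 90, 300) 0 [-3.37 12.   77.18 -0.   90.82 86.63]
(470, 90, 300) 30 [-3.37 12.   77.18 -0.   90.82 56.63]
(470, 90, 300) 60 [-3.37 12.   77.18 -0.   90.82 26.63]
(470, 90, 300) 90 [-3.37 12.   77.18 -0.   90.82 -3.37]
(470, 90, 300) 120 [ -3.37  12.    77.18  -0.    90.82 -33.37]
(470, 90, 300) 150 [ -3.37  12.    77.18  -0.    90.82 -63.37]
```

```bash
cat >> h.py <<'E'
def Rdown(yaw):
    c,s=np.cos(np.radians(yaw)),np.sin(np.radians(yaw));return np.array([[c,s,0],[s,-c,0],[0,0,-1.]])
def Rtilt(ang,th,sd,sj):
    # tool z leans sd*(cos ang,sin ang) by th from down ; tool y = sj * perpendicular
    a=np.radians(ang);t=np.radians(th)
    z=np.array([sd*np.cos(a)*np.sin(t),sd*np.sin(a)*np.sin(t),-np.cos(t)])
    y=sj*np.array([-np.sin(a),np.cos(a),0]);return np.c_[np.cross(y,z),y,z]
E
python3 - <<'E'
from h import *
from station import *
C=np.array([580.6,238.8,0])
for sd in(1,-1):
  for sj in(1,-1):
    for th in(45,60,70,75):
      R=Rtilt(102.4,th,sd,sj);z=R[:,2]
      g=C.copy();g[2]=28+74*np.cos(np.radians(th))  # approx
      g=g-z*25*np.array([1,1,0])
      tcp=g+19*z
      q=inverse_kinematics(tcp,R); print(sd,sj,th,tcp,q)
for sj in(1,-1): print("pick",inverse_kinematics(np.array([470,91,62.]),Rtilt(102.4,0,1,sj)))
for sj in(1,-1): print("pick90",inverse_kinematics(np.array([470,91,62.]),Rtilt(12.4,0,1,sj)))
for sj in(1,-1): print("rod",inverse_kinematics(np.array([531,-133,200.]),Rtilt(99.6,0,1,sj)),inverse_kinematics(np.array([555,-260,76.]),Rtilt(99.6,0,1,sj)))
E
```

```text
1 1 45 [581.51 234.66  66.89] [ -5.64  43.26  78.52  43.18  79.27 145.36]
1 1 60 [581.72 233.73  55.5 ] [ -9.3   49.12  78.95  53.7   86.78 137.11]
1 1 70 [581.81 233.29  46.81] [-10.96  53.77  78.64  59.72  92.54 132.72]
1 1 75 [581.84 233.14  42.24] [-11.54  56.26  78.29  62.51  95.61 130.88]
1 -1 45 [581.51 234.66  66.89] [ -5.64  43.26  78.52  43.18  79.27 -34.64]
1 -1 60 [581.72 233.73  55.5 ] [ -9.3   49.12  78.95  53.7   86.78 -42.89]
1 -1 70 [581.81 233.29  46.81] [-10.96  53.77  78.64  59.72  92.54 -47.28]
1 -1 75 [581.84 233.14  42.24] [-11.54  56.26  78.29  62.51  95.61 -49.12]
-1 1 45 [579.69 242.94  66.89] [  28.02   48.03   66.69  -43.33   82.94 -151.82]
-1 1 60 [579.48 243.87  55.5 ] [  31.37   54.32   64.45  -54.99   90.35 -146.  ]
-1 1 70 [579.39 244.31  46.81] [  32.86   58.93   62.89  -62.22   95.68 -143.14]
-1 1 75 [579.36 244.46  42.24] [  33.39   61.31   62.08  -65.74   98.42 -142.  ]
-1 -1 45 [579.69 242.94  66.89] [ 28.02  48.03  66.69 -43.33  82.94  28.18]
-1 -1 60 [579.48 243.87  55.5 ] [ 31.37  54.32  64.45 -54.99  90.35  34.  ]
-1 -1 70 [579.39 244.31  46.81] [ 32.86  58.93  62.89 -62.22  95.68  36.86]
-1 -1 75 [579.36 244.46  42.24] [ 33.39  61.31  62.08 -65.74  98.42  38.  ]
pick [ -3.25  26.75  99.43  -0.    53.82 164.35]
pick [ -3.25  26.75  99.43  -0.    53.82 -15.65]
pick90 [  -3.25   26.75   99.43   -0.     53.82 -105.65]
pick90 [-3.25 26.75 99.43 -0.   53.82 74.35]
rod [-26.46  22.96  77.89  -0.    79.16 143.94] [-36.15  36.21  76.4   -0.    67.39 134.25]
rod [-26.46  22.96  77.89  -0.    79.16 -36.06] [-36.15  36.21  76.4   -0.    67.39 -45.75]
```

```bash
python3 - <<'E'
from h import *
from station import *
R=Rtilt(102.4,0,1,-1)
def snap(n):
    d=get_image("wrist");pickle.dump(d,open(n+".pkl","wb"));cv2.imwrite("pics/"+n+".png",d["img"]);return d
reach(np.array([500.,170,260]),R); d=snap("w1"); print(d["world_from_camera"],d["intrinsics"],sense()["clock"],sense()["eef_pos"])
for p in((470,91,96),(580,239,14)): print(proj(d,p))
E
```

```text
[[  0.98   0.21   0.07 481.59]
 [  0.22  -0.92  -0.32 253.41]
 [ -0.     0.32  -0.95 402.84]
 [  0.     0.     0.     1.  ]] [[338.01   0.   251.49]
 [  0.   338.01 191.91]
 [  0.     0.     1.  ]] 1.6667 [499.61 170.93 259.97]
[205.58 239.88]
[334.6  109.72]
```

View pics/w1.png

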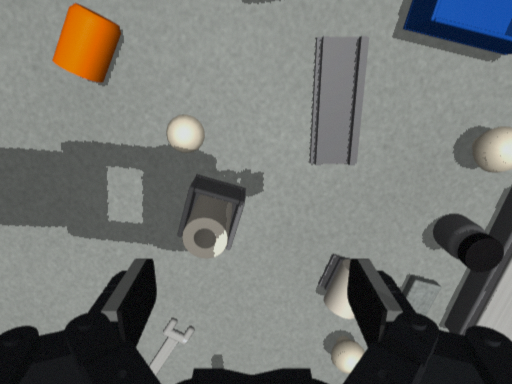

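The wrist view shows the roller ring at (205,238) and the cradle from (310,37) to (368,164). I'll zoom both to measure them.

```bash
python3 - <<'E'
from h import *
im=cv2.imread("pics/w1.png")
a=cv2.resize(im[25:175,290:390],None,fx=4,fy=4,interpolation=cv2.INTER_CUBIC)
b=cv2.resize(im[165:265,170:255],None,fx=4,fy=4,interpolation=cv2.INTER_CUBIC)
b=cv2.copyMakeBorder(b,0,200,0,0,0)
cv2.imwrite("pics/z4.png",np.hstack([a,b]))
E
```

```text
(no output)
```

View pics/z4.png

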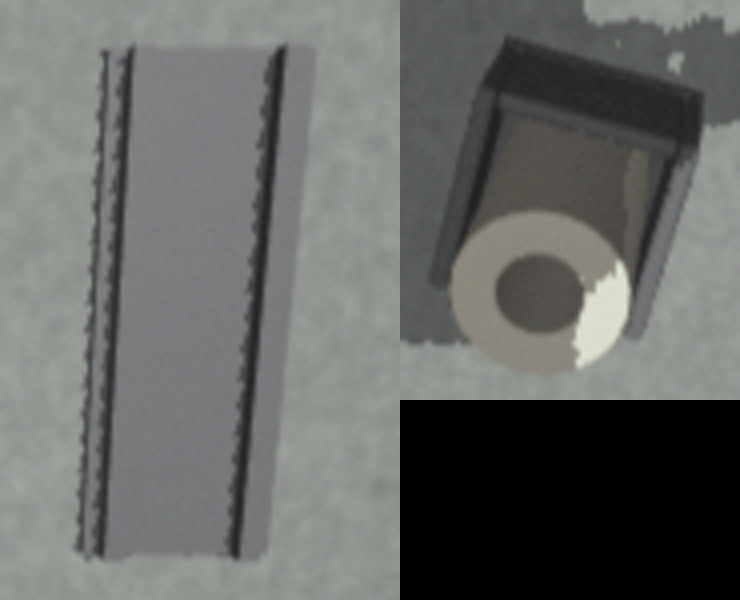

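```bash
python3 - <<'E'
from h import *
d=pickle.load(open("w1.pkl","rb"))
P=[onplane(d,(290+u/4-.4,25+v/4-.4),14)[:2] for u,v in((103,48),(316,47),(80,556),(268,558))]
P=np.array(P);print(P, "w",np.linalg.norm(P[0]-P[1]),np.linalg.norm(P[2]-P[3]),"L",np.linalg.norm(P[0]-P[2]),np.linalg.norm(P[1]-P[3]))
ax=(P[0]+P[1]-P[2]-P[3])/2;print("c",P.mean(0),"ang",np.degrees(np.arctan2(ax[1],ax[0])))
print("roller",onplane(d,(204.8,237.9),96))
E
```

```text
[[538.18 306.48]
 [592.7  318.84]
 [569.47 173.02]
 [623.86 184.5 ]] w 55.900684901846475 55.59052208810931 L 137.08423156199285 137.9114994098479
c [581.05 245.71] ang 103.12601359898176
roller [468.84  93.01  96.  ]
```

```bash
cat >> h.py <<'E'
from station import *
ANG=103.1; CR=np.array([581.,245.7,0])
def snap(n,cam="wrist"):
    d=get_image(cam);pickle.dump(d,open(n+".pkl","wb"));cv2.imwrite("pics/"+n+".png",d["img"]);return d
E
python3 - <<'E'
from h import *
R=Rtilt(ANG,0,1,-1)
reach(np.array([469.,93,125]),R)
move_linear(np.array([469.,93,60]),150)
print(command_gripper(40,60)); hold(.1);s=sense();print(s["opening"],s["eef_pos"],s["wrist_force"])
move_linear(np.array([469.,93,175]),200)
s=sense();print(s["opening"],s["wrist_force"],s["clock"])
snap("w2")
E
```

```text
False
45.14292349078307 [469.34  92.98  60.97] [-1.96 -0.04  7.66]
44.593767575725806 [-0.21  0.54 -1.61] 4.2083
```

View pics/w2.png

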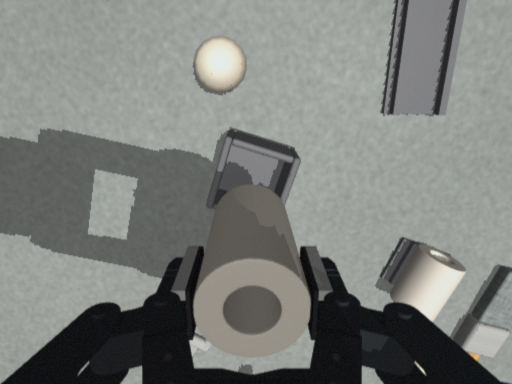

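The roller is held and clear of the bin, its ring at (250,308) in the wrist view. Now I'll tilt it and lay it in the cradle.

```bash
python3 - <<'E'
from h import *
R=Rtilt(ANG,70,1,-1);zt=R[:,2];a=np.radians(ANG);cx=np.array([np.cos(a),np.sin(a),0])
foot=CR+40*cx+np.array([0,0,29.]); tcp=foot-54*zt
print(tcp)
reach(tcp+np.array([0,0,60.]),R)
print(move_linear(tcp+np.array([0,0,12.]),150))
print(move_linear(tcp+np.array([0,0,-5.]),30,force_limit=5))
s=sense();print(s["eef_pos"]-tcp,s["wrist_force"],s["clock"],s["opening"])
snap("s1","scene");snap("t1","top")
E
```

```text
[583.44 235.24  47.47]
False
True
[0.38 0.11 1.2 ] [1.73 0.66 3.84] 6.1417 44.66079907265324
```

View pics/s1.png

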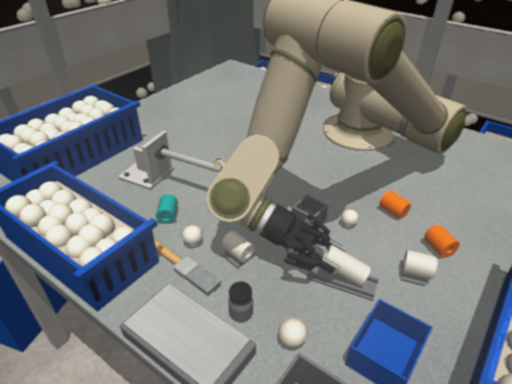

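The roller is leaning in the cradle at (345,265) with its foot touching. Now I'll release it.

```bash
python3 - <<'E'
from h import *
R=sense()["eef_rot"];p=sense()["eef_pos"]
command_gripper(66);hold(.3)
move_linear(p-R[:,2]*75,200)
move_linear(p-R[:,2]*75+np.array([0,0,60]),250)
reach(np.array([599.,169,230]),Rtilt(ANG,0,1,-1))
s=sense();print(s["eef_pos"],s["wrist_force"],s["clock"])
snap("w3")
E
```

```text
[598.31 168.97 227.57] [-0.06 -0.33 -1.37] 8.7417
```

View pics/w3.png

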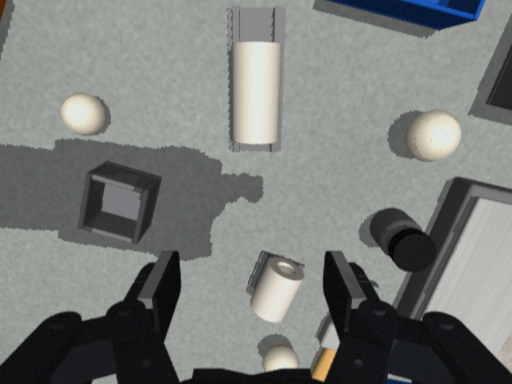

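The roller lies lengthwise in the cradle, at columns 233-280 and rows 41-143. I'll measure it and check that a flipped grasp is reachable, with the camera on the bracket side.

```bash
python3 - <<'E'
from h import *
d=pickle.load(open("w3.pkl","rb"))
hsv=cv2.cvtColor(d["img"],cv2.COLOR_BGR2HSV)
m=(hsv[...,2]>150)&(hsv[...,1]<60)
print("cam",d["world_from_camera"][:3,3])
for i,st,c,mm in blobs(m,800):
    if not(200<c[0]<320):continue
    r=cv2.minAreaRect(cv2.findContours(mm.astype(np.uint8),0,2)[0][0]);b=cv2.boxPoints(r)
    print(st,c,b.tolist())
    print(np.array([onplane(d,p,48)[:2] for p in b]),np.array([onplane(d,p,29)[:2] for p in b]))
for n,p,a in(("roll",(581,246,17),103.1),("spacer",(660,29,17),83),("cap",(476,366,20),115)):
  for z in(0,120):
    for sj in(1,-1): print(n,z,sj,inverse_kinematics(np.array(p,float)+[0,0,z],Rtilt(a,0,1,sj)))
E
```

```text
cam [580.11 251.23 370.62]
[    0     0   512   381 92697] [262.83 141.04] [[-1.1634144914270637e-14, 0.0], [511.0, 0.0], [511.0, 380.0], [0.0, 380.0]]
[[ 356.51  262.52]
 [ 777.06  360.4 ]
 [ 971.4   -21.33]
 [ 353.89 -169.84]] [[ 343.34  263.19]
 [ 788.66  366.83]
 [ 994.45  -37.39]
 [ 340.56 -194.64]]
[ 235   41   45  104 4429] [256.53  91.62] [[235.0, 41.0], [279.0, 41.0], [279.0, 144.0], [235.0, 144.0]]
[[557.46 276.66]
 [594.96 285.41]
 [617.95 197.53]
 [576.77 187.85]] [[556.13 278.16]
 [595.84 287.42]
 [620.18 194.37]
 [576.57 184.12]]
roll 0 1 None
roll 0 -1 [12.22 41.87 76.12 -0.   62.01 -0.88]
roll 120 1 None
roll 120 -1 [12.22 34.17 68.96 -0.   76.87 -0.88]
spacer 0 1 None
spacer 0 -1 [-7.73 44.23 70.52 -0.   65.24 -0.73]
spacer 120 1 None
spacer 120 -1 [-7.73 37.04 63.31 -0.   79.65 -0.73]
cap 0 1 None
cap 0 -1 [26.27 39.32 81.49 -0.   59.19  1.27]
cap 120 1 None
cap 120 -1 [26.27 31.15 74.21 -0.   74.64  1.27]
```

```bash
python3 - <<'E'
from h import *
d=pickle.load(open("w3.pkl","rb"))
c=[onplane(d,p,14)[:2] for p in((229,8),(285,8),(230,151),(281,151))];c=np.array(c);print(c,c.mean(0))
s=sense();print(s["eef_pos"],s["qd"]);
d=snap("w3b");print(np.abs(d["img"].astype(int)-cv2.imread("pics/w3.png")).mean(), d["world_from_camera"][:3,3])
E
python3 - <<'E'
import cv2
im=cv2.imread("pics/w3b.png");cv2.imwrite("pics/z5.png",cv2.resize(im[0:160,200:320],None,fx=3.7,fy=3.7,interpolation=cv2.INTER_CUBIC))
E
```

```text
[[543.53 305.88]
 [594.81 317.82]
 [572.8  172.57]
 [625.93 185.06]] [584.27 245.33]
[598.53 168.43 227.25] [-0.58  0.39 -0.23 -0.23 -0.01  0.22]
2.1012166341145835 [580.47 250.75 370.26]
```

View pics/z5.png

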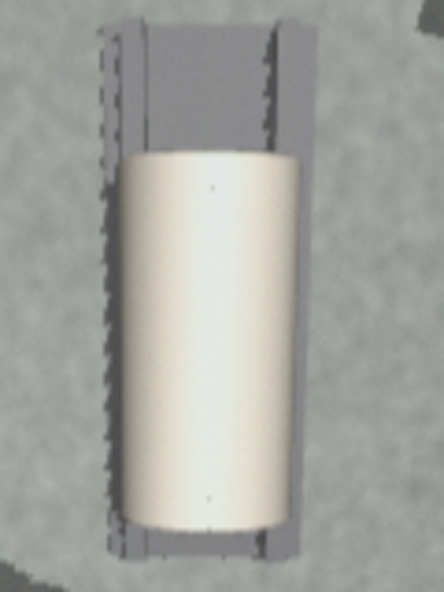

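```bash
python3 - <<'E'
from h import *
d=pickle.load(open("w3b.pkl","rb"))
for z in(29,48): 
    a=onplane(d,(256.4,41),z);b=onplane(d,(255.7,142.6),z);v=a-b
    print(z,a,b,(a+b)/2,np.linalg.norm(v),np.degrees(np.arctan2(v[1],v[0])))
s=sense();print(s["eef_pos"],s["qd"])
E
```

```text
29 [575.66 282.09  29.  ] [596.86 189.84  29.  ] [586.26 235.96  29.  ] 94.65310198420872 102.94551520242916
48 [575.92 280.34  48.  ] [595.95 193.23  48.  ] [585.94 236.79  48.  ] 89.38326940413056 102.94551520242919
[598.75 168.17 227.34] [-0.35 -0.16 -0.47 -0.26 -0.16  0.31]
```

```bash
python3 - <<'E'
from h import *
d=pickle.load(open("w2.pkl","rb"))
im=d["img"];hsv=cv2.cvtColor(im,cv2.COLOR_BGR2HSV)
print(d["world_from_camera"][:3,3],[onplane(d,(u,307),211) for u in(250,251,252)])
# bore centroid
roi=hsv[270:345,200:300,2]
m=(hsv[...,2]<95);m[:270]=0;m[345:]=0;m[:,:205]=0;m[:,300:]=0
for i,st,c,mm in blobs(m,300):print(st,c)
R=Rtilt(103,0,1,-1)
p=np.array([584.7,236.6,17.])
reach(p+[0,0,90],R);command_gripper(85)
print(move_linear(p+[0,0,0],120,force_limit=10))
s=sense();print(s["eef_pos"],s["wrist_force"])
command_gripper(40,40);hold(.2);s=sense();print(s["eef_pos"],s["wrist_force"],s["ft_torque"],s["opening"],s["clock"])
E
```

```text
[449.71 175.41 316.95] [array([467.51,  95.59, 211.  ]), array([467.87,  95.68, 211.  ]), array([468.24,  95.76, 211.  ])]
[ 223  287   58   46 2044] [251.48 309.2 ]
False
[585.16 236.69  17.75] [-1.06  0.53  0.58]
[585.71 236.77  17.91] [3.67 1.58 5.35] [ 0.09 -0.47  0.06] 44.9041988057813 11.3417
```

```bash
python3 - <<'E'
from h import *
s=sense();p=s["eef_pos"]
move_linear(p+[0,0,150],200)
reach(np.array([556.,-262,240]),Rtilt(99.6,0,1,-1));hold(.3)
s=sense();print(s["eef_pos"],s["opening"],s["wrist_force"],s["clock"])
snap("w4");snap("s4","scene")
E
```

```text
[ 556.17 -261.57  239.98] 44.80736585972621 [-0.48  0.1  -1.08] 14.3833
```

View pics/w4.png

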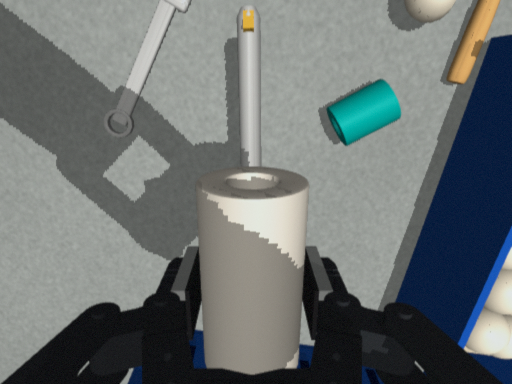

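View pics/s4.png

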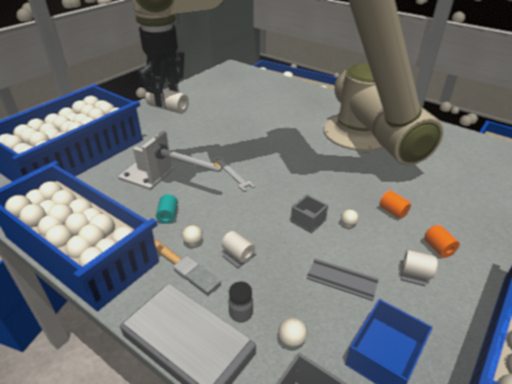

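The rod is visible at columns 239-262, with its tip at row 6 and the latch at (249,18). The roller is held level below it. Now I'll fit the rod edges.

```bash
python3 - <<'E'
from h import *
d=pickle.load(open("w4.pkl","rb"))
g=cv2.cvtColor(d["img"],cv2.COLOR_BGR2GRAY)
cv2.imwrite("pics/z6.png",cv2.resize(d["img"][0:200,190:320],None,fx=3,fy=3,interpolation=cv2.INTER_CUBIC))
for r in(30,60,90,120,150): print(r,g[r,232:270])
E
```

```text
30 [156 157 161 160 154  98 110 130 144 155 156 114  89  92  95  96  98  98  95  87  90 106 171 174 164 151 139 125 133 156 158 161 160 159 159 158 155
 156]
60 [ 94  94  97  99  97  92  98 118 135 148 160 169 174 182 186 196 207 209 206 200 193 188 181 176 167 154 140 130 126 151 154 156 158 158 157 160 159
 157]
90 [ 95  96  96 100  99  94  91 104 127 143 155 163 172 180 187 193 204 208 203 199 194 187 185 178 170 160 146 132 124 157 160 160 160 161 162 162 161
 161]
120 [ 99 100  98 101 100  99  97  89 110 132 145 157 166 174 182 189 199 204 203 197 192 183 180 179 170 162 148 131 123 157 161 159 158 158 158 157 158
 160]
150 [ 95  97  96  97 100  99  99  97  84  90  97 107 137 165 175 181 189 199 198 194 187 182 179 176 169 160 150 133 119 131 156 156 155 151 153 156 157
 158]
```

View pics/z6.png

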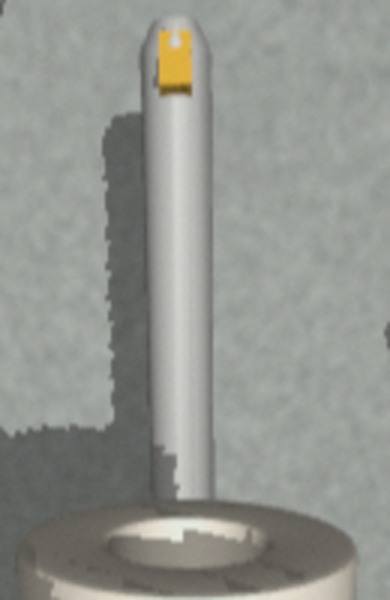

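```bash
python3 - <<'E'
from h import *
d=pickle.load(open("w4.pkl","rb"))
rows=np.array([30,60,90,120,150]);cols=np.array([248.35,248.7,249.05,249.5,250.2])
f=np.polyfit(rows,cols,1);print(f,np.polyval(f,rows)-cols)
a=onplane(d,(np.polyval(f,10),10),95);b=onplane(d,(np.polyval(f,160),160),95);v=b-a
ang=np.degrees(np.arctan2(-v[1],-v[0]));print("rod",a,b,ang)
tip=onplane(d,(np.polyval(f,5.3),5.3),95);print("tip approx",tip)
latch=onplane(d,(249,32),95+11);print("latch",latch)
r=onplane(d,(252.5,181),251.3);print("roller near face",r)
tcp=np.array([556.17,-261.57])
u=np.array([np.cos(np.radians(99.6)),np.sin(np.radians(99.6))]);n=np.array([u[1],-u[0]])
print("face rel tcp along, lat",(r[:2]-tcp)@u,(r[:2]-tcp)@n)
for p in(a,b): print("rod rel tcp",(p[:2]-tcp)@u,(p[:2]-tcp)@n)
s=pickle.load(open("s4.pkl","rb"));print(proj(s,tip),proj(s,tip-189*np.r_[u,0]))
print("scene-plane tip",onplane(s,(217,165),95))
E
```

```text
[  0.01 247.81] [-0.09  0.01  0.11  0.11 -0.14]
rod [ 531.32 -131.69   95.  ] [ 552.49 -246.49   95.  ] 100.44693639897157
tip approx [ 530.75 -128.57   95.  ]
latch [ 534.91 -147.77  106.  ]
roller near face [ 549.27 -217.87  251.3 ]
face rel tcp along, lat 44.24112572416084 0.4875428468497171
rod rel tcp 132.20520499292118 -2.840879376619714
rod rel tcp 15.483738419086706 -1.1153969742430765
[221.   169.17] [158.96 149.78]
scene-plane tip [ 523.1  -148.21   95.  ]
```

```bash
cat >> h.py <<'E'
RA=100.4
U=np.array([np.cos(np.radians(RA)),np.sin(np.radians(RA)),0]);N=np.array([U[1],-U[0],0])
TIP=np.array([531.3,-130.3,95.])
RR=Rtilt(RA,0,1,-1)
def onrod(y,lat=0,dz=0):  # y from root, along axis
    return TIP+(y-189)*U+lat*N+np.array([0,0,dz])
def rel(p):
    q=np.asarray(p)-TIP;return np.array([q@N,q@U+189,q[2]])
E
python3 - <<'E'
from h import *
p=onrod(254,0,-11.3)
reach(p+[0,0,110],RR)
move_linear(p,150);hold(.3)
s=sense();print(rel(s["eef_pos"]),s["wrist_force"],s["clock"],s["opening"])
snap("s5","scene");snap("t5","top");snap("w5")
im=[cv2.resize(cv2.imread("pics/s5.png")[120:210,120:270],None,fx=4,fy=4,interpolation=2),cv2.resize(cv2.imread("pics/t5.png")[165:215,290:440],None,fx=4,fy=4,interpolation=2)]
cv2.imwrite("pics/z7.png",np.vstack(im))
E
```

```text
[  0.16 253.92 -10.85] [ 0.55 -0.41 -1.3 ] 16.5 45.0776509161046
```

View pics/z7.png

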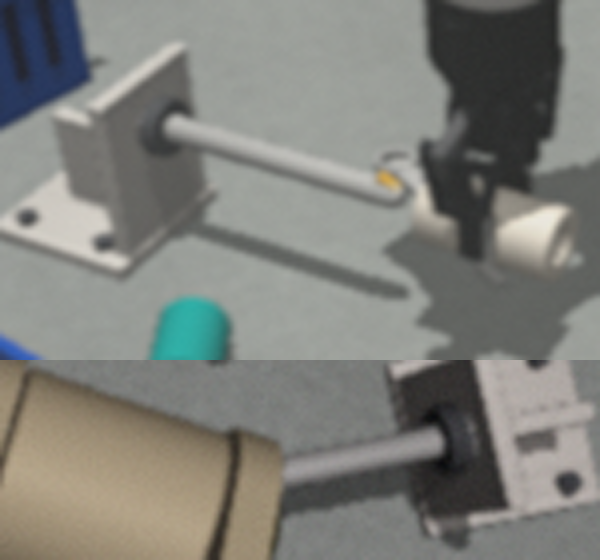

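View pics/w5.png

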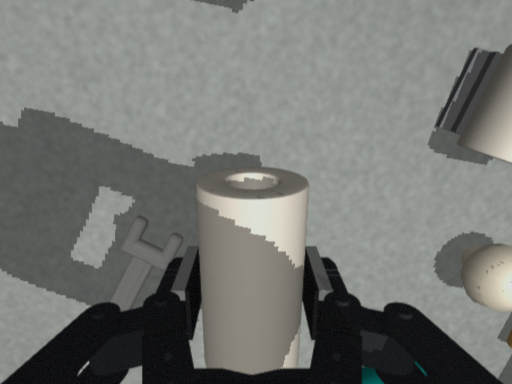

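The scene view shows the tube end at zoom (425,210), roughly in line with the rod tip at (400,188). I'll slide it on by feel.

```bash
python3 - <<'E'
from h import *
for y in(222,212,200,185):
    h=move_linear(onrod(y,0,-11.5),60,force_limit=6)
    s=sense();f=s["wrist_force"];print(y,h,rel(s["eef_pos"]),"lat/ax/z",f@N,f@U,f[2])
    if h:break
print(sense()["clock"])
E
```

```text
222 False [  0.13 221.56 -11.27] lat/ax/z 0.10259978267914435 0.5046004369070225 1.73176756057703
212 False [  0.21 211.35 -11.28] lat/ax/z -1.4919367623824322 -2.8034425598619728 1.9055849231637354
200 True [ -0.01 205.31 -11.52] lat/ax/z -0.1653495389751675 -2.4064487564670256 2.007837822028438
17.8583
```

```bash
python3 - <<'E'
from h import *
def st(t):
    hold(.15);s=sense();f=s["wrist_force"];print(t,rel(s["eef_pos"]),"lat/ax/z",f@N,f@U,f[2],"tq",s["ft_torque"]@N,s["ft_torque"]@U,s["ft_torque"][2])
st("rest")
for dz in(-10.5,-9.5): 
    move_linear(onrod(205.3,0,dz),20);st(dz)
print(sense()["clock"])
E
```

```text
rest [ -0.19 206.76 -11.6 ] lat/ax/z 1.3409931334277605 -2.145598555112408 1.7902331006968433 tq -0.48839358655200527 -0.05699907764110382 -0.02649214366624104
-10.5 [ -0.13 205.8  -10.62] lat/ax/z -0.5675830605295518 1.3482663688576804 1.1632869621508954 tq 0.1302006219101963 0.031823453351737585 -0.06360918345589993
-9.5 [ -0.07 205.4   -9.55] lat/ax/z -0.03823709252162798 1.205780595556181 2.114619136525243 tq 0.25357447000649286 0.031163860811178327 -0.0212608456871768
18.8083
```

```bash
python3 - <<'E'
from h import *
for y in(190,160,130,100,75):
    h=move_linear(onrod(y,0,-10.7),80,force_limit=16)
    s=sense();f=s["wrist_force"];print(y,h,rel(s["eef_pos"]),"lat/ax/z",f@N,f@U,f[2])
    if h:break
print(sense()["clock"])
E
```

```text
190 False [  0.21 188.71 -10.57] lat/ax/z -0.105828374053532 -2.562094932284306 1.9018791537127218
160 False [  0.03 159.05 -10.65] lat/ax/z 0.29235024982289604 -2.4338007770064887 2.696027296944605
130 False [ -0.02 128.64 -10.92] lat/ax/z -0.3466730958330241 -6.023814005715749 -2.2045286848168
100 False [ -0.18  99.87 -10.91] lat/ax/z 0.5876219925227884 0.18651118305219572 -1.6473796819821271
75 False [ -0.14  74.67 -10.86] lat/ax/z 0.46999804678917007 -1.0490045138665463 -1.61663622054638
21.1917
```

```bash
python3 - <<'E'
from h import *
h=move_linear(onrod(54,0,-10.7),25,force_limit=2.5)
hold(.1);s=sense();f=s["wrist_force"];print(h,rel(s["eef_pos"]),"lat/ax/z",f@N,f@U,f[2],s["clock"])
snap("s6","scene");snap("w6")
cv2.imwrite("pics/z8.png",np.hstack([cv2.resize(cv2.imread("pics/s6.png")[110:220,110:260],None,fx=2.67,fy=2.67,interpolation=2),cv2.resize(cv2.imread("pics/w6.png"),(400,294))]))
E
```

```text
True [ -0.31  59.15 -11.71] lat/ax/z 0.1452285451335479 2.5216550966176303 0.07040632868059016 21.9583
```

View pics/z8.png

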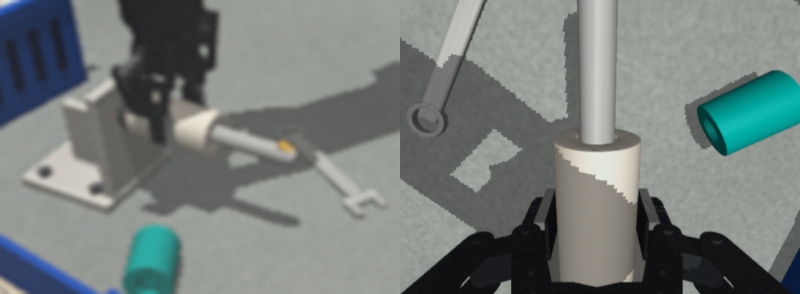

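The roller is on the rod up against the buffer, with the free rod visible beyond it. I'll release it and look at the spacer.

```bash
python3 - <<'E'
from h import *
command_gripper(70);hold(.25)
p=sense()["eef_pos"]
snap("w7")
move_linear(p+[0,0,100],250)
reach(np.array([656.,5,200]),Rtilt(83,0,1,-1));hold(.25)
s=sense();print(s["eef_pos"],s["clock"]);snap("w8");snap("s8","scene")
cv2.imwrite("pics/z9.png",np.hstack([cv2.resize(cv2.imread("pics/w7.png"),(400,300)),cv2.resize(cv2.imread("pics/s8.png"),(400,300))]))
E
```

```text
[655.92   3.93 199.92] 24.6167
```

View pics/w8.png

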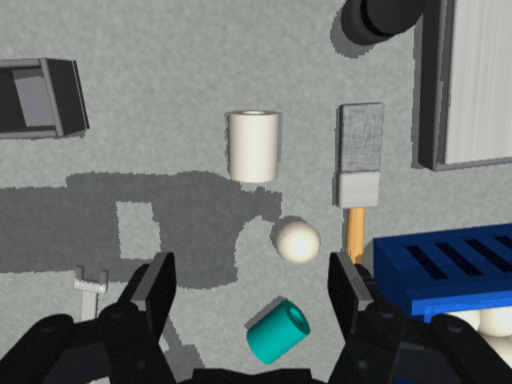

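View pics/z9.png

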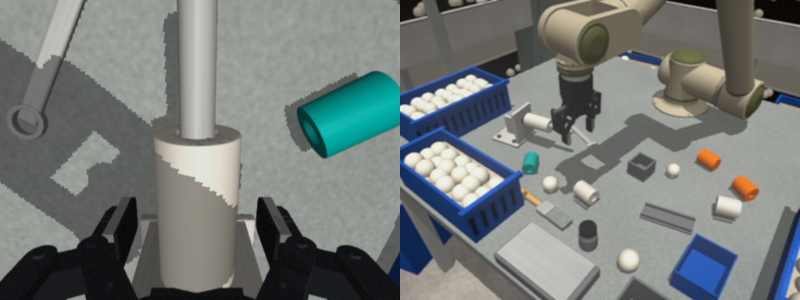

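The spacer is at columns 228-281, rows 110-182, with its bore showing on the top end. The roller stayed on the rod after release. Now I'll measure and grasp the spacer.

```bash
python3 - <<'E'
from h import *
d=pickle.load(open("w8.pkl","rb"));hsv=cv2.cvtColor(d["img"],cv2.COLOR_BGR2HSV)
m=(hsv[...,1]<45)&(hsv[...,2]>165);
for r in(118,130,145,160,172): 
    c=[x for x in range(215,295) if hsv[r,x,2]>175 and hsv[r,x,1]<50]; print(r,c[0],c[-1],hsv[r,220:236,2],hsv[r,272:288,2])
print(hsv[100:116,240,2],hsv[176:190,254,2])
E
```

```text
118 234 275 [154 155 152 154 152 123 125  87  83 107 132 145 157 167 176 185] [207 200 192 184 172 156 143 123 131 135 142 152 155 155 157 161]
130 234 275 [153 153 154 150 129 125 113  85  81  99 129 145 156 166 177 184] [203 196 186 178 165 153 134 133 132 135 155 158 157 160 157 158]
145 234 274 [152 150 152 154 159 155 114 103  84  96 125 143 156 167 177 187] [199 190 181 170 156 143 126 129 132 143 158 161 159 159 156 156]
160 234 273 [152 154 156 156 159 155 128 124  87  87 124 141 156 167 177 187] [194 185 175 163 149 131 126 128 132 156 155 154 156 158 156 156]
172 234 273 [155 155 153 155 155 157 159 155 108  97 120 141 156 168 176 187] [189 180 169 157 144 139 157 161 160 158 156 157 157 158 156 158]
[155 158 153 151 152 153 154 159 159 157 135 113 106 109 142 191] [232 232 232 233 232 228 202 170 160 163 160 161 163 155]
```

```bash
python3 - <<'E'
from h import *
d=pickle.load(open("w8.pkl","rb"));f=np.polyfit([118,130,145,160,172],[253.7,253.6,253.4,253,252.8],1)
a=onplane(d,(np.polyval(f,113),113),29);b=onplane(d,(np.polyval(f,180),180),29);v=a-b
print("ang",np.degrees(np.arctan2(v[1],v[0])))
a=onplane(d,(np.polyval(f,113.),113.),52);b=onplane(d,(np.polyval(f,182),182),50);print(a,b,(a+b)/2,np.linalg.norm(a-b),d["world_from_camera"][:3,3])
for u,v,z in((254,110.5,46),(253,182,52)):print(onplane(d,(u,v),z))
l=onplane(d,(np.polyval(f,146),146),29);print("axis mid29",l)
E
```

```text
ang 82.07393084980146
[664.34  58.57  52.  ] [655.89  -2.27  50.  ] [660.12  28.15  51.  ] 61.46052994595273 [666.19  87.91 342.78]
[664.68  60.04  46.  ]
[656.27  -1.69  52.  ]
axis mid29 [660.02  26.25  29.  ]
```

```bash
python3 - <<'E'
from h import *
R=Rtilt(82.1,0,1,-1);p=np.array([660.2,27.5,17.5])
command_gripper(85);reach(p+[0,0,80],R)
print(move_linear(p,120,force_limit=10))
s=sense();print(s["eef_pos"],s["wrist_force"])
command_gripper(40,40);hold(.2);s=sense();print(s["eef_pos"],s["wrist_force"],s["opening"])
move_linear(s["eef_pos"]+[0,0,130],220)
p=onrod(189+30+22,0,-11.2)
reach(p+[0,0,90],RR);move_linear(p,150);hold(.25)
s=sense();print(rel(s["eef_pos"]),s["wrist_force"],s["opening"],s["clock"])
snap("w9");snap("s9","scene")
cv2.imwrite("pics/z10.png",np.hstack([cv2.resize(cv2.imread("pics/w9.png"),(400,300)),cv2.resize(cv2.imread("pics/s9.png")[110:220,110:257],(400,300),interpolation=2)]))
E
```

```text
False
[660.91  27.32  18.69] [ 1.28  0.41 -0.3 ]
[660.65  27.45  18.19] [0.28 0.05 6.25] 44.031096254383364
[  0.31 240.87 -10.53] [-0.12  0.23 -1.57] 44.01610765191916 29.4667
```

View pics/z10.png

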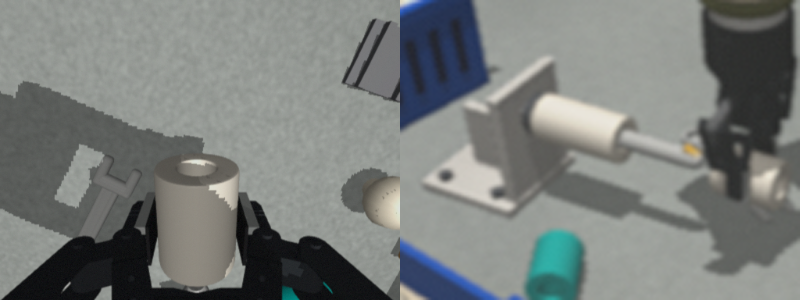

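```bash
python3 - <<'E'
from h import *
d=pickle.load(open("w9.pkl","rb"))
print(rel(onplane(d,(253.4,211),95)))
for y in(213,200,180,160,145):
    h=move_linear(onrod(y,0,-11.0),60,force_limit=16)
    s=sense();f=s["wrist_force"];print(y,h,rel(s["eef_pos"]),"lat/ax/z",f@N,f@U,f[2])
    if h:break
print(s["clock"])
E
```

```text
[  1.22 271.67   0.  ]
213 False [ -0.13 212.9  -11.1 ] lat/ax/z -0.06500222327567987 1.3426422386566064 -1.560695836120814
200 False [  0.24 198.96 -10.62] lat/ax/z -1.3015692610140204 -2.5195690651827163 3.179030724616144
180 False [  0.16 178.92 -10.85] lat/ax/z -0.5058538120708964 -1.8302074146179217 2.3289224579187255
160 False [  0.09 159.03 -10.9 ] lat/ax/z 0.31620020242130914 -2.6996511429225385 2.549099512746628
145 False [  0.15 143.35 -11.12] lat/ax/z -0.5234722406189664 -7.535315704331789 -2.433438954138472
31.9167
```

```bash
python3 - <<'E'
from h import *
h=move_linear(onrod(129,0,-11),25,force_limit=2.5)
hold(.1);s=sense();f=s["wrist_force"];print(h,rel(s["eef_pos"]),"lat/ax/z",f@N,f@U,f[2],s["clock"])
command_gripper(70);hold(.25)
snap("w10");snap("s10","scene");p=sense()["eef_pos"]
move_linear(p+[0,0,100],250)
reach(np.array([480.,345,200]),Rtilt(115,0,1,-1));hold(.25)
s=sense();print(s["eef_pos"],s["clock"]);snap("w11")
cv2.imwrite("pics/z11.png",np.hstack([cv2.resize(cv2.imread("pics/w10.png"),(400,300)),cv2.resize(cv2.imread("pics/s10.png")[110:220,110:257],(400,300),interpolation=2)]))
E
```

```text
True [  0.08 143.02 -11.37] lat/ax/z 0.8189549569379604 -2.824630398656036 1.130134051506112 32.225
[480.3  344.54 199.98] 35.65
```

View pics/z11.png

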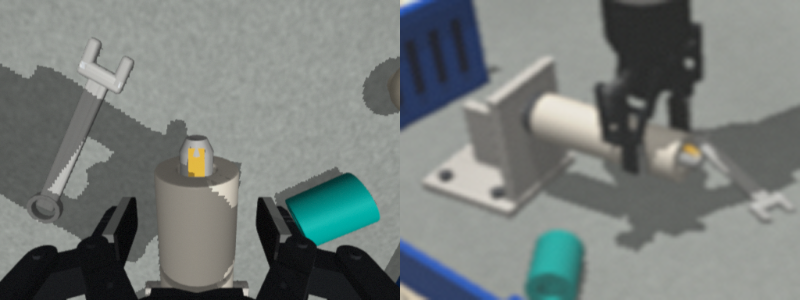

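View pics/w11.png

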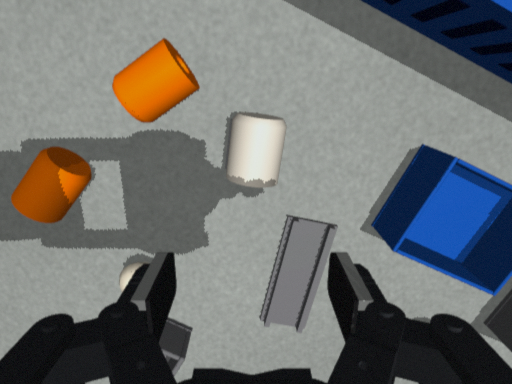

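The spacer stopped just past the latch, its end face at row ~175 of the raw frame; the cap will push it further home. The cap is at columns 228-286, rows 112-187, with the bevelled closed end at the top. Measuring it now.

```bash
python3 - <<'E'
from h import *
d=pickle.load(open("w11.pkl","rb"));hsv=cv2.cvtColor(d["img"],cv2.COLOR_BGR2HSV)
for r in(125,137,150,160,170): print(r,hsv[r,222:238,2],hsv[r,274:292,2])
print(hsv[105:122,258,2],hsv[172:194,252,2])
d=pickle.load(open("w10.pkl","rb"))
cv2.imwrite("pics/z12.png",cv2.resize(d["img"][160:260,190:320],None,fx=5,fy=5,interpolation=2))
E
```

```text
125 [154 154 153 129 101  96  93  86  80  83 105 127 139 151 158 166] [222 221 219 213 209 206 200 191 184 172 159 142 139 157 156 156 154 155]
137 [156 152 128  99  93  94  84  78  90 116 131 143 156 164 172 178] [221 219 217 210 207 202 193 184 175 161 144 160 164 159 156 157 159 160]
150 [155 110  97  97  93  81  78 104 126 140 154 162 169 177 186 191] [214 209 205 198 188 182 171 157 140 159 162 161 161 161 160 159 158 162]
160 [110  99  95  90  81  80 108 128 144 155 164 172 181 187 191 199] [206 200 193 184 174 159 145 144 150 153 152 153 155 154 159 158 162 161]
170 [ 97  96  97  95  93 113 135 146 159 167 175 182 189 195 203 205] [194 186 177 164 150 137 154 153 157 157 158 159 160 162 164 163 166 166]
[158 158 156 154 157 156 156 145 119 100  99 100 127 192 223 227 227] [232 231 231 231 232 231 229 223 188 154 148 150 149 146 137 112  97  97  94  94  96  96]
```

View pics/z12.png

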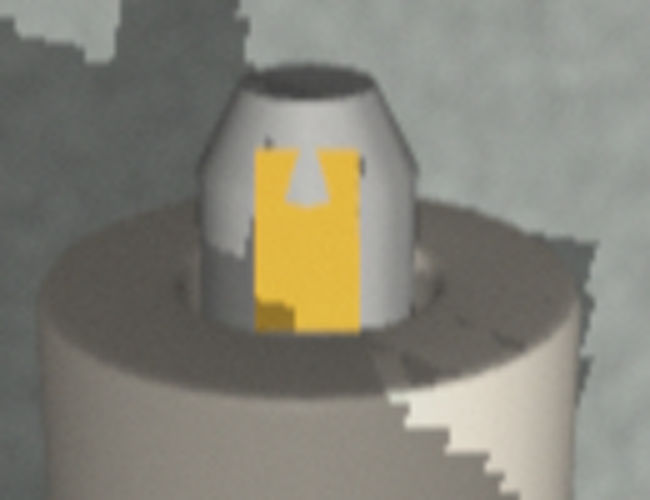

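```bash
python3 - <<'E'
from h import *
d=pickle.load(open("w11.pkl","rb"));f=np.polyfit([125,137,150,160,170],[258.25,256.75,255.3,253.9,252.75],1)
a=onplane(d,(np.polyval(f,113),113),32);b=onplane(d,(np.polyval(f,180),180),32);v=a-b
print("ang",np.degrees(np.arctan2(v[1],v[0])))
a=onplane(d,(np.polyval(f,113.5),113.5),42);b=onplane(d,(np.polyval(f,181),181),57);print(a,b,(a+b)/2,np.linalg.norm((a-b)[:2]),d["world_from_camera"][:3,3])
print("axis",onplane(d,(np.polyval(f,148),148),32))
m=b+30*v/np.linalg.norm(v);print("from mouth",m)
E
```

```text
ang 108.30516670491073
[464.31 396.48  42.  ] [481.83 341.87  57.  ] [473.07 369.18  49.5 ] 57.35087306750246 [445.09 421.35 342.84]
axis [474.89 365.61  32.  ]
from mouth [472.4  370.35  57.  ]
```

```bash
python3 - <<'E'
from h import *
R=Rtilt(108.3,0,1,-1);p=np.array([473.5,369.3,20.])
command_gripper(85);reach(p+[0,0,80],R)
print(move_linear(p,120,force_limit=10))
command_gripper(44,60);hold(.2);s=sense();print(s["eef_pos"],s["wrist_force"],s["opening"])
off=32-s["eef_pos"][2];print("off",off);open("off","w").write(str(off))
move_linear(s["eef_pos"]+[0,0,140],250)
p=onrod(236,0,-off)
reach(p+[0,0,80],RR);move_linear(p,150);hold(.25)
s=sense();print(rel(s["eef_pos"]),s["wrist_force"],s["opening"],s["clock"])
snap("w12");snap("s12","scene")
cv2.imwrite("pics/z13.png",np.hstack([cv2.resize(cv2.imread("pics/w12.png"),(400,300)),cv2.resize(cv2.imread("pics/s12.png")[110:220,110:257],(400,300),interpolation=2)]))
E
```

```text
False
[473.77 369.47  20.85] [-0.68 -0.99  5.66] 47.886300300802446
off 11.15084138078457
[  0.3  235.85 -10.4 ] [-0.37 -0.55 -1.94] 48.16801995353472 41.2583
```

View pics/z13.png

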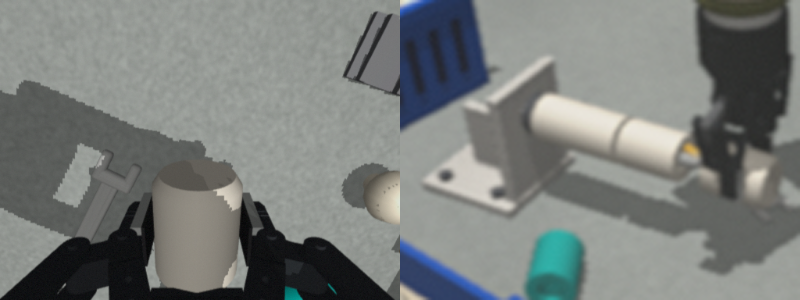

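```bash
python3 - <<'E'
from h import *
for y in(218,210,203):
    h=move_linear(onrod(y,0,-11.4),40,force_limit=16)
    s=sense();f=s["wrist_force"];print(y,h,rel(s["eef_pos"]),"lat/ax/z",f@N,f@U,f[2])
    if h:break
print(s["clock"],s["opening"])
E
```

```text
218 False [ -0.05 217.85 -11.44] lat/ax/z 0.7353263865193356 -0.689877507465878 -0.5660500517505934
210 False [  0.14 209.89 -11.15] lat/ax/z -0.009810318512908025 0.8425505484081914 2.9389206371465244
203 False [  0.19 202.42 -11.17] lat/ax/z -0.23362372632472408 -0.8591144682461697 2.5969513064117664
42.6333 47.82824973490604
```

```bash
python3 - <<'E'
from h import *
for y in(198,195,193,191.5,190.5):
    h=move_linear(onrod(y,0,-11.3),20,force_limit=16)
    hold(.1);s=sense();f=s["wrist_force"];print(y,h,rel(s["eef_pos"]),"lat/ax/z",f@N,f@U,f[2])
    if h:break
print(s["clock"],s["opening"])
E
```

```text
198 False [ -0.07 198.79 -11.29] lat/ax/z 0.7143402638768803 4.601623672692996 4.81207707157763
195 False [ -0.13 195.97 -11.38] lat/ax/z 0.7356933739606605 6.649620315054826 3.4601938581086475
193 False [ -0.17 194.63 -11.42] lat/ax/z 1.1601782229192779 8.814837593021565 3.913745601949447
191.5 False [ -0.2  193.55 -11.4 ] lat/ax/z 0.7607565286252463 11.44513727970599 5.538912635264171
190.5 False [ -0.22 192.94 -11.42] lat/ax/z 2.406693877266223 13.00265548421494 5.53761448081951
44.5833 47.81009172759997
```

```bash
python3 - <<'E'
from h import *
for y in(189,187.8,186.8,186,185.2,184.4):
    h=move_linear(onrod(y,0,-11.3),20,force_limit=12)
    hold(.1);s=sense();f=s["wrist_force"];print(y,h,rel(s["eef_pos"]),"lat/ax/z",f@N,f@U,f[2])
    if h or f@U>24 or f[2]<2:break
print(s["clock"],s["opening"])
E
```

```text
189 False [ -0.26 192.69 -11.42] lat/ax/z 1.6476101736006936 18.722389380821635 7.168864386231844
187.8 False [ -0.31 192.59 -11.44] lat/ax/z 2.0080207725635733 24.652754752633143 9.54636632050987
45.2833 47.83062061540178
```

```bash
python3 - <<'E'
from h import *
d=snap("s13","scene");w=snap("w13")
cv2.imwrite("pics/z14.png",np.hstack([cv2.resize(d["img"][125:200,130:255],None,fx=4,fy=4,interpolation=2),cv2.resize(w["img"][150:375,180:330],(300,300)) [:300]]) if False else cv2.resize(d["img"][125:200,130:255],None,fx=6,fy=6,interpolation=2))
E
```

```text
(no output)
```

View pics/z14.png

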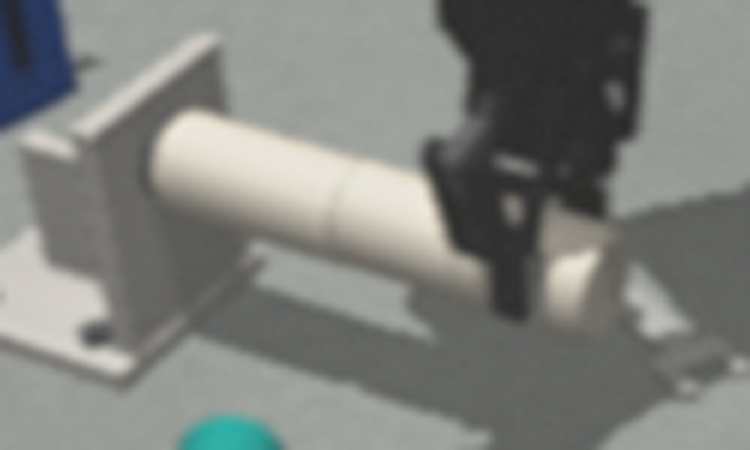

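View pics/w13.png

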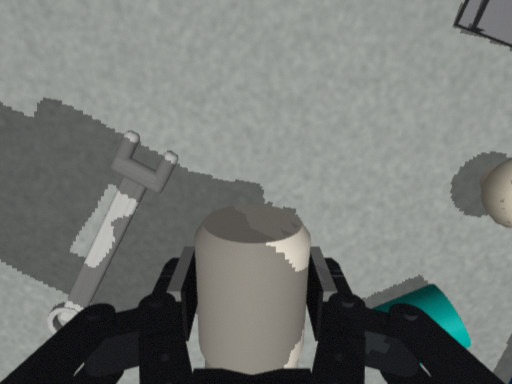

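```bash
python3 - <<'E'
from h import *
w=pickle.load(open("w13.pkl","rb"))
for v in(230,234,238): print(v,rel(onplane(w,(252,v),95)))
print("bottom edge",[rel(onplane(w,(252,207),z)) for z in(70,74)])
w=pickle.load(open("w9.pkl","rb"))
w=pickle.load(open("w10.pkl","rb")); print("spacer face: side extreme row", [ (v,rel(onplane(w,(253,v),95))) for v in(212,216,220)])
print("tip edge top", rel(onplane(w,(252,177),100)))
hold(.2);s=sense();f=s["wrist_force"];print(rel(s["eef_pos"]),f@N,f@U,f[2],s["ft_torque"],s["clock"])
E
```

```text
230 [ -0.   214.84   0.  ]
234 [  0.   212.96   0.  ]
238 [  0.01 211.06   0.  ]
bottom edge [array([ -0.03, 215.8 , -25.  ]), array([ -0.03, 217.33, -21.  ])]
spacer face: side extreme row [(212, array([  0.74, 174.09,   0.  ])), (216, array([  0.74, 172.27,   0.  ])), (220, array([  0.74, 170.44,   0.  ]))]
tip edge top [  0.3  190.86   5.  ]
[ -0.33 192.61 -11.45] 3.0161388723265223 24.215382314552524 10.510223603671593 [3.61 0.26 0.38] 45.5833
```

The camera puts the cap's closed face at about 217 mm, so its centre is about 187-188 mm. With the stiff reaction, that means it is at the solid stop. I'll ease off and tug gently to check the latch.

```bash
python3 - <<'E'
from h import *
for y in(191,194,196,197.5,198.5,199.5):
    move_linear(onrod(y,0,-11.3),40);hold(.12);s=sense();f=s["wrist_force"];print(y,rel(s["eef_pos"]),"lat/ax/z",f@N,f@U,f[2])
    if f@U<-7:break
print(s["clock"]);snap("w14")
E
```

```text
191 [ -0.13 193.31 -11.42] lat/ax/z 1.7086085464403424 12.347522027492474 5.039770786331379
194 [ -0.06 195.05 -11.43] lat/ax/z 0.6973404938359803 7.913783197980287 3.3929672187286815
196 [ -0.02 196.13 -11.37] lat/ax/z 1.3063886124266357 3.780120403357807 2.034775646692658
197.5 [  0.09 196.6  -11.24] lat/ax/z -0.7450371206261848 -5.866726501842229 -0.8357323937377357
198.5 [  0.11 196.88 -11.19] lat/ax/z -0.47678948203627547 -9.738599989841696 -1.3779192712877708
47.4167
```

The cap came back 4 mm (188 to 192) and then resisted a 10 N pull, so it is latched. I'll relax, release and inspect.

```bash
python3 - <<'E'
from h import *
move_linear(onrod(196.5,0,-11.6),40);hold(.1)
f=sense()["wrist_force"];print(f@U)
command_gripper(72);hold(.2)
p=sense()["eef_pos"];move_linear(p+[0,0,120],200)
reach(onrod(105,0,150),RR);hold(.3)
print(sense()["clock"],sense()["wrist_force"],sense()["opening"]);snap("w15");snap("s15","scene")
cv2.imwrite("pics/z15.png",cv2.resize(cv2.imread("pics/s15.png")[125:200,130:255],None,fx=6,fy=6,interpolation=2))
E
```

```text
-0.9598846715298026
49.9083 [ 0.4  -0.09  0.6 ] 72.13431117337468
```

View pics/w15.png

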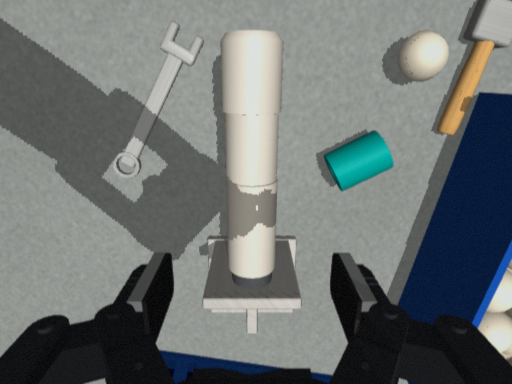

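View pics/z15.png

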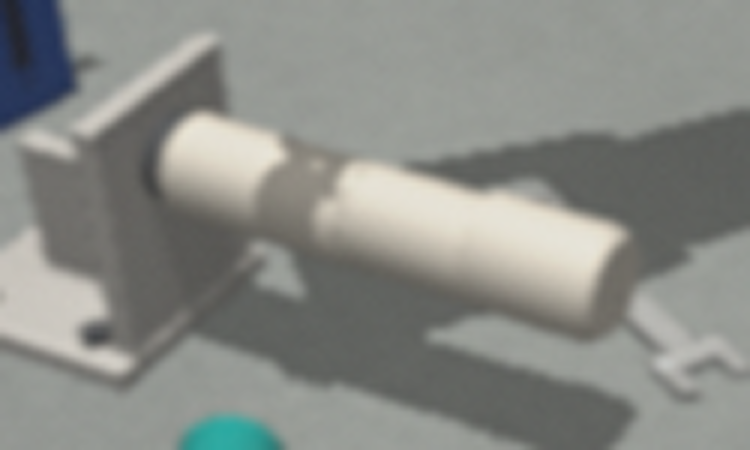

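```bash
python3 - <<'E'
from h import *
w=pickle.load(open("w15.pkl","rb"))
for v,z in((185,116),(114,117),(113,119),(31,110),(31,95)): print(v,z,rel(onplane(w,(251,v),z)))
print(sense()["clock"]); close_job()
E
```

```text
185 116 [ -0.35 103.8   21.  ]
114 117 [ -0.42 162.54  22.  ]
113 119 [ -0.42 163.51  24.  ]
31 110 [ -0.52 222.51  15.  ]
31 95 [ -0.57 224.25   0.  ]
50.0083
the job is handed in; nothing more can be done
```

The roller, spacer and cap are all on the rod, the cap is latched, and I handed the job in at 50 s of the 72 s allowed. `close_job` gives no verdict, so the result rests on the checks below.

- **Roller:** I tilted it out of the bin, laid it in the cradle, let it go and took it again from above. I then slid it on until it touched the buffer.
- **Spacer:** I let this go too early. The 2.5 N stop tripped as its end left the latch, so it sat at about 143–144 mm, just inside the 145 mm limit for that step. Its end was still just over the latch tooth, so it may not have counted as "past the latch" until the cap pushed it home.
- **Cap:** I pushed it mouth first to the solid stop, with at most about 25 N at the wrist (the limit was 45 N cap on spacer). It came back 4 mm when I eased off. It then held against a 10 N pull, so the latch is in behind the lip.

| Last camera check, distance along the rod | Measured | Expected |
|---|---|---|
| Roller–spacer joint | about 103.8 mm | 102 mm |
| Spacer–cap joint | about 162.5–163.5 mm | 162 mm |
| Cap end face | about 222.5–224 mm | 222 mm |

- **Camera against touch:** these readings run up to about 2 mm long, roughly the calibration error. On their own they would leave the cap's 193.5 mm limit in doubt; the 4 mm spring-back and the pull test put its centre at about 192 mm.
- **Alignment:** the stack measured within about 0.6 mm of the rod's axis sideways.
- **Bystanders:** I saw nothing moved in the last pictures, but I did not measure them.

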